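# Free the polishing pot's swing bolt

## Task

Release the lid of the goldsmith's polishing pot: unscrew the brass wing nut until its washer clears the two red keeper posts, leaving it on the bolt, then swing the hinged eyebolt out of the slotted lug and lay it down until it rests on the rubber-capped pin. Feel your way: never force the bolt against the keeper or press it hard onto its rest, and leave the things around the pot alone.

Things in the scene. Friction and masses are not known exactly. Their poses are not given: they have to be found in the camera images.
- pot: Steel polishing pot, 148 mm across, screwed to a dark foot plate 300 x 100 x 8 mm; it cannot move. Origin on the bench under the pot's centre, z up. Its own -x is OUTWARD: along it lie the lug, the upright eyebolt (its axis 90 mm from the pot's) and the rest (145 mm). Its y is parallel to the bolt's hinge.
- lid: Blue lid, 158 mm across, fixed; origin on the pot's axis 116 mm above the bench, axes as the pot's. Lid and lug top are flat, 130 mm above the bench; over the middle a 3 mm raised disc 100 mm across and, inward of centre, a brass cap 8 mm high. The lug's 10 mm slot, open outward, holds the bolt. Bolt, washer or nut pressed on the lid's red keeper with over 30 N spoils it.
- lug_end (a point): Point level with the lug's top between the two red keeper posts (one each side of the slot, 14 to 17 mm outward of the bolt's axis), which rise 1.5 to 4 mm above it: set differently each time, not measured. The nut's washer must stand about 1 mm higher than they do to pass over them; too low, it jams against them in the first 0.2 rad of swing, where a push at the nut counts 1.5 times or more.
- bolt_hinge (a point): Centre of the eyebolt's hinge pin, 35 mm above the bench, 90 mm outward of the pot's axis. The hinge axis is the pot's y. Axes as the pot's.
- eyebolt: Steel eyebolt, shank 7 mm thick, 132 mm long from the hinge (its origin) along its own z, which points up in the slot and tips outward, about the pot's y, as it swings out and down; swing = angle of its z from vertical. Stiff hinge: it stays where it is left (about 2 N at the nut moves it). Carries washer and wing nut.
- wingnut (a joint): Turn of the wing nut: 0 = screwed down on the lug, grows anticlockwise seen from above (loosening), rad. It rises 12 mm a turn (1.91 mm per rad), starts at 0 to 0.4, ends at a stop at 6.3; turning takes about 0.35 N m (grip it firmly, 30 N or more). It must stand at 1.2 to 2.6, according to the keeper's height.
- wings (a point): Point on the nut's axis at mid-height of its wings, 119 mm along the bolt from the hinge when screwed down (washer's underside 24 mm below it). The wings form a brass bar along this point's x: 42 mm long, 9 mm thick, from 14 mm below to 11 mm above the point. Under it: hub 15 mm across, then washer 25 mm across, 4 mm thick. The bolt's end shows between the wings.
- rest_bracket: Foot of the rest, 145 mm outward of the pot's axis (55 mm from the hinge), origin 8 mm above the bench. It carries a pin with a black rubber cap 14 mm across, its top 40 to 54 mm above the bench: set differently each time, not measured. The shank comes to lie on the cap at a swing of about 1.1 to 1.42 rad. Over 30 N there spoils it; a push down on the shank or nut counts up to 2.5 times there.
- anvil_block: Loose steel bench block 60 x 60 x 25 mm beside the pot; origin centre of underside. Leave alone.
- ring_cup: Loose copper cup 56 mm across, 45 mm high, beside the pot; origin centre of underside. Leave alone.
- pliers: Loose pliers lying flat, about 140 mm long, green handles, 12 mm high; origin under the joint. Leave alone.

How it is judged:
On the way, in this order (a step that is already met when the one before it is completed fails the run):
1. the wing nut has been loosened by at least 0.9 rad in all while the bolt still stands in the slot (value of joint wingnut above 0.9 rad and angle between eyebolt's own z axis and vertical below 0.15 rad), for 0.1 s.
2. the bolt has been swung out of the lug (over 0.6 rad) (angle between eyebolt's own z axis and vertical above 0.6 rad), for 0.1 s.
At the end, for the whole second after the job is handed in: The eyebolt is out of the lug, swung down over 1.0 rad and lying still on the rubber-capped rest pin (touching it with more than 0.2 N), the wing nut still loosened and on the bolt (angle between eyebolt's own z axis and vertical above 1 rad and contact force between eyebolt and rest_bracket above 0.2 N and angular speed of eyebolt below 0.05 rad/s and value of joint wingnut above 0.9 rad).
It fails at once if bolt or nut forced against the keeper (over 30 N) (contact force between eyebolt and lid above 30 N).
It fails at once if bolt pressed or slammed onto its rest (over 30 N) (contact force between eyebolt and rest_bracket above 30 N).
It fails at once if a bystander moved by over 15 mm (distance of any of anvil_block, ring_cup, pliers from where it was at the start of the episode above 0.015 m).
It also fails if it takes over 72 s, if anything falls off the work surface, if the arm or the gripper's body presses on something with over 40 N, if the wrist force passes 120 N, or if a joint passes its speed limit or range.

## Robot

A 7-joint arm with a two-finger parallel gripper is mounted at the origin on the work surface. World frame = base frame: x ahead of the robot, y to its left, z up, the work surface at z = 0. Lengths are in m, angles in rad, forces in N, time in s.
With the tool pointing down it reaches from about 0.4 to 0.85 m from the base axis. Payload 10.4 kg.
Tool frame: the origin (TCP) lies midway between the tips of the shut fingers; the grasp point (between the pads) lies 19 mm behind it; z points along the fingers, x is the direction in which the jaws open and shut, and the axes are right-handed (so a half turn about z gives the same grasp; the last joint's range is limited). The gripper opens to 85 mm and grips with 20 to 120 N. Pads are 22 mm wide; open, the fingers measure 114 mm over their backs; the gripper's body (76 mm by 85 mm) begins 54 mm behind the grasp point. The pads swing forward as they close: fully open they stand 13 mm farther back than shut.
Start: joints at [-1.206, 0.332, -0.065, 1.46, 0.022, 1.35, -0.088], TCP at [0.236, 0.579, 0.231] pointing down, gripper open.
Joint ranges: [-2.6, 2.6], [-0.5, 2.12], [-1.47, 1.34], [0.16, 2.42], [-1.27, 4.41], [0.06, 2.06], [-2.6, 2.6]. Speed limits (rad/s): [2.22, 2.22, 2.79, 2.79, 3.14, 3.14, 3.14].

## Interface

Orientations are given as a unit quaternion [x, y, z, w].
In Python, from workcell import manip, cams gives the robot as it stands.
- The arm moves only by the tool move_arm, never from a script. Its argument "moves" is a list of rows, each a list of 7 numbers: the turn, a rotation vector about the tool's x, y, z in degrees, then the shift along the tool's x, y, z in m, then the finger opening in m, from 0 to 0.0854. A call has 1 to 10 rows; each row is the pose to reach, as a shift and turn from the pose commanded when the call began, along the tool's axes at that moment; what a row does not reach only later rows make up. A row lasts 1/10 s, in which the tool goes at most 50 mm and 8.59 degrees, less where a joint would pass 70% of its speed; a pose out of reach is approached as far as the arm can. A call with a gripper value outside its range is refused whole. The fingers move at their own pace and stop on an object; "grip_force" is the grip in N (left out, the last holds). Time passes only in rows, so rows that repeat a pose let the fingers close. It gives the time, the measured TCP pose, the force and the opening at its end, in the units of the state.
- manip.get_obs(): the state, without advancing time (a new reading comes with each control period).
- cams.camera(name): name is "side" or "top" or "wrist"; returns the picture (400x640x3 uint8, red, green, blue); there is no depth.
- cams.camera_params(name): a dict with "fx", "fy", "cx", "cy" (pixels), "xyz" and "rotation" of the camera in the world. Camera axes: x right, y up, looking along -z (the intrinsics and any distortion apply to the point x, -y, -z); pixel columns grow to the right and rows downward; lengths in m; the calibration is good to about 2 mm. The wrist camera is an equidistant fisheye: a pixel r from the principal point sees the ray r / f radians off the axis. A picture is of the moment at which its call begins: read the wrist's pose just before it. camera_params takes no time and is no camera call; for the wrist camera it gives the pose at the moment of the call.
- manip.hand_in(): hands the job in, once; it reports no verdict.
The state is a dict: "clock": time; "joint_pos": joint angles; "joint_velocities": joint speeds; "tau": joint torques, N m; "position": TCP position; "ee_rot": TCP orientation; "ft_force": force on the tool from outside, world axes, zero at the start; "torque": the same for the moment, N m; "grip_width": opening from 0.0 (shut) to 1.0 (fully open).
Only numpy, scipy, OpenCV 4.12 (cv2) and the standard library are available. Lean on these libraries where they do the work, as an engineer would, in place of code of your own. Each camera call takes 0.05 s, during which the arm holds its last target. There are 200 camera calls.

## Working session

There is one attempt and no reset: what is moved stays moved. The work goes in short steps, Python scripts to look and compute and a tool call to move; the robot and the scene stay as the last step left them, time stands still between calls to the robot, and variables do not carry over. Pictures are saved under pics/ and viewed, about 8 in all and at most 12, crops included, and the job is handed in when it is done.

Besides the shell and the picture viewer there is one more tool, called after "Call:" as name(argument=value, ...) on one line, values as JSON. move_arm: Moves the arm, as the interface text tells. Its arguments: {"type":"object","properties":{"moves":{"type":"array","items":{"type":"array","items":{"type":"number"}}},"grip_force":{"type":"number"}},"required":["moves"]}

```bash
mkdir -p pics
python3 - <<'E'
from workcell import manip,cams
import cv2
for n in ("side","top"):
    p=cams.camera_params(n);print(n,p)
    cv2.imwrite(f"pics/{n}0.png",cams.camera(n)[:,:,::-1])
o=manip.get_obs();print(o)
E
```

```text
side {'fx': 432.93881819362423, 'fy': 432.93881819362423, 'cx': 327.9014351634194, 'cy': 198.37981475334016, 'xyz': array([ 0.25268989, -0.31951403,  0.59985986]), 'rotation': array([ 0.38885437, -0.12863015, -0.30716277,  0.85900966])}
top {'fx': 376.8957734706644, 'fy': 376.8957734706644, 'cx': 323.8025195067332, 'cy': 196.9675040802139, 'xyz': array([0.5108646 , 0.10901201, 0.75343824]), 'rotation': array([-0.0172939 ,  0.04279531,  0.71376163, -0.69886609])}
{'clock': 0.1, 'joint_pos': array([-1.20560565,  0.3328563 , -0.06471337,  1.46087186,  0.02161886,
        1.34990164, -0.08846795]), 'joint_velocities': array([-0.00046274, -0.00146981,  0.00015516, -0.00182414,  0.00090039,
        0.00243707,  0.00122213]), 'tau': array([ 5.97204926e-04, -6.26745772e+01,  4.85065626e-02, -3.92432070e+01,
        1.61593454e-02,  6.89438471e-03,  4.07800053e-05]), 'position': array([0.2362115 , 0.57827204, 0.23055886]), 'ee_rot': array([ 8.30084381e-01,  5.57637401e-01, -5.34984697e-04,  4.04076003e-04]), 'ft_force': array([-0.43194058, -0.01059453, -0.51953364]), 'torque': array([ 0.02915906,  0.01058617, -0.08093652]), 'grip_width': 0.9967333279619721}
```

View pics/top0.png

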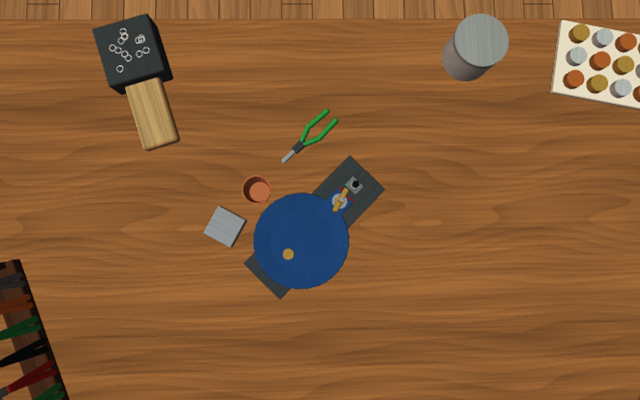

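View pics/side0.png

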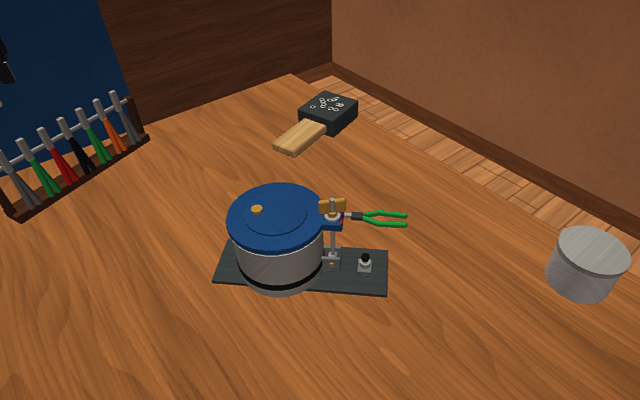

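The top view shows the lid centred near (301,241), brass cap (288,254), wing nut (340,201) and rest cap (355,184). In the side view the nut is near (332,205) and the rest cap near (364,256). Next I measure these.

```bash
cat > h.py <<'E'
import numpy as np,cv2
from scipy.spatial.transform import Rotation as R
from workcell import manip,cams
def ray(p,u,v,fish=False):
    x,y=(u-p["cx"])/p["fx"],(v-p["cy"])/p["fy"]
    if fish:
        r=np.hypot(x,y);s=np.sin(r)/r if r>1e-9 else 1
        d=np.array([x*s,-y*s,-np.cos(r)])
    else: d=np.array([x,-y,-1.])
    d=R.from_quat(p["rotation"]).apply(d);return np.array(p["xyz"]),d/np.linalg.norm(d)
def onz(p,u,v,z,fish=False):
    o,d=ray(p,u,v,fish);return o+d*(z-o[2])/d[2]
def tri(*rs):
    A=sum(np.eye(3)-np.outer(d,d) for o,d in rs);b=sum((np.eye(3)-np.outer(d,d))@o for o,d in rs)
    return np.linalg.solve(A,b)
def proj(p,X,fish=False):
    c=R.from_quat(p["rotation"]).inv().apply(np.asarray(X)-p["xyz"]);x,y,z=c[0],-c[1],-c[2]
    if fish:
        r=np.hypot(x,y);t=np.arctan2(r,z);x,y=x/r*t,y/r*t
    else:x,y=x/z,y/z
    return p["cx"]+p["fx"]*x,p["cy"]+p["fy"]*y
def mask(im,lo,hi): return cv2.inRange(cv2.cvtColor(im,cv2.COLOR_RGB2HSV),lo,hi)
E
python3 - <<'E'
from h import *
t=cv2.imread("pics/top0.png")[:,:,::-1].copy();s=cv2.imread("pics/side0.png")[:,:,::-1].copy()
pt,ps=cams.camera_params("top"),cams.camera_params("side")
m=mask(t,(100,100,40),(125,255,255));n,l,st,c=cv2.connectedComponentsWithStats(m)
i=1+np.argmax(st[1:,4]);print(st[i],c[i])
cn=max(cv2.findContours(m,0,1)[0],key=cv2.contourArea)[:,0]
# lid rim circle on plane z=.13, robust fit
P=np.array([onz(pt,u,v,.13)[:2] for u,v in cn])
c0=P.mean(0)
for k in range(8):
    d=np.linalg.norm(P-c0,axis=1);w=abs(d-.079)<.004 if k>2 else d<.2
    A=np.c_[2*P[w],np.ones(w.sum())];x=np.linalg.lstsq(A,(P[w]**2).sum(1),rcond=None)[0];c0=x[:2];r=np.sqrt(x[2]+c0@c0)
print("lid",c0,r,w.sum())
for n,im,p in(("top",t,pt),("side",s,ps)):
    b=mask(im,(12,120,90),(28,255,255))
    u0,v0=(340,201) if n=="top" else (332,207)
    roi=np.zeros_like(b);roi[v0-18:v0+18,u0-22:u0+22]=255;b&=roi
    ys,xs=np.nonzero(b);print(n,xs.mean(),ys.mean(),len(xs))
    cv2.imwrite(f"pics/{n}_c.png",cv2.resize(im[v0-35:v0+65,u0-50:u0+70,::-1],None,fx=6,fy=6,interpolation=cv2.INTER_CUBIC)[:600])
N=tri(ray(pt,340,201),ray(ps,332,205));print("nut",N, "cap",tri(ray(pt,355,184),ray(ps,364,257)),"brass cap",onz(pt,288,254,.138))
E
python3 -c "
import cv2,numpy as np
a=cv2.imread('pics/top_c.png')[:,:400*2];b=cv2.imread('pics/side_c.png')
print(a.shape,b.shape)
cv2.imwrite('pics/both.png',np.hstack([cv2.resize(a,(400,333)),cv2.resize(b,(400,333))]))"
```

```text
[ 254  188   98  101 7143] [301.56810864 239.79616408]
lid [0.49352068 0.12487831] 0.07733565372510671 268
top 340.5064935064935 200.14935064935065 154
side 336.2305986696231 201.9988913525499 902
nut [0.55564243 0.06045239 0.15389364] cap [0.59479734 0.02247771 0.03858966] brass cap [0.4718859  0.14607499 0.138     ]
(600, 720, 3) (600, 720, 3)
```

View pics/both.png

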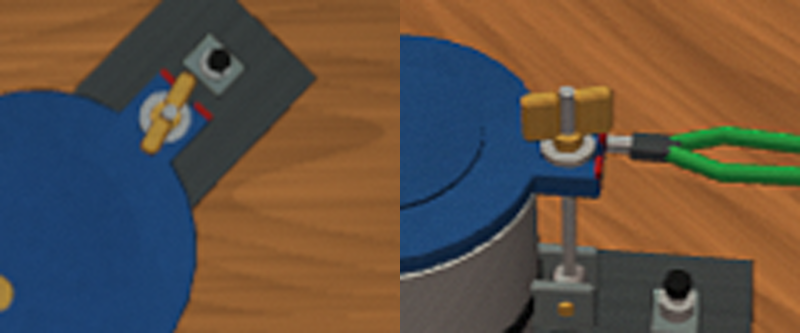

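The crops show the wing bar about 17° off the outward line, and the red posts outward of the washer. The outward bearing is about -45.5°, and nut and rest distances fit the drawing (90 and 144 mm). I move above the nut and rotate so that the loosening turn stays within the wrist's range.

Call:
move_arm(moves=[[0,0,80,-0.359,0.492,0,0.085],[0,0,80,-0.359,0.492,0,0.085],[0,0,80,-0.359,0.492,0,0.085],[0,0,80,-0.359,0.492,0,0.085],[0,0,80,-0.359,0.492,0,0.085],[0,0,80,-0.359,0.492,0,0.085],[0,0,80,-0.359,0.492,0,0.085],[0,0,80,-0.359,0.492,0,0.085],[0,0,80,-0.359,0.492,0,0.085],[0,0,80,-0.359,0.492,0,0.085]])

```text
clock: 1.1
position: [0.4993, 0.1511, 0.2313]
ee_rot: [0.994, -0.109, -0.0, -0.0]
ft_force: [1.2, 0.4, 0.3]
grip_width: 0.997
```

```bash
cat >> h.py <<'E'
def plan(xyz,yaw):
    """shift in tool axes and turn to reach xyz with tool x at bearing yaw (deg), tool down"""
    o=manip.get_obs();q=R.from_quat(o["ee_rot"])
    a=np.deg2rad(yaw);x=np.array([np.cos(a),np.sin(a),0]);z=np.array([0,0,-1.]);T=R.from_matrix(np.c_[x,np.cross(z,x),z])
    ex=q.as_matrix()[:,0]
    print("t",o["clock"],"pos",o["position"].round(4),"yaw",np.degrees(np.arctan2(ex[1],ex[0])).round(2),"F",o["ft_force"].round(1),"T",o["torque"].round(2),"j",o["joint_pos"].round(2),"w",round(o["grip_width"],3))
    print("rot",(q.inv()*T).as_rotvec(degrees=True).round(1),"shift",q.inv().apply(np.array(xyz)-o["position"]).round(4))
E
python3 -c "
from h import *
plan([.556,.0605,.23],-118.5)"
```

```text
t 1.1 pos [0.4993 0.1511 0.2313] yaw -12.53 F [1.2 0.4 0.3] T [ 0.06 -0.01  0.  ] j [-0.74  0.1   0.39  1.75 -0.04  1.3  -0.56] w 0.997
rot [ -0.   0. 106.] shift [0.075  0.0762 0.0013]
```

Call:
move_arm(moves=[[0,0,80,0.075,0.076,0.001,0.085],[0,0,80,0.075,0.076,0.001,0.085],[0,0,80,0.075,0.076,0.001,0.085],[0,0,80,0.075,0.076,0.001,0.085],[0,0,80,0.075,0.076,0.001,0.085],[0,0,80,0.075,0.076,0.001,0.085],[0,0,80,0.075,0.076,0.001,0.085],[0,0,80,0.075,0.076,0.001,0.085],[0,0,80,0.075,0.076,0.001,0.085],[0,0,80,0.075,0.076,0.001,0.085]])

```text
clock: 2.1
position: [0.5558, 0.0629, 0.2299]
ee_rot: [-0.691, 0.723, 0.0, -0.0]
ft_force: [-0.0, 0.4, -0.2]
grip_width: 0.997
```

Call:
move_arm(moves=[[0,0,26,0,0,0,0.085],[0,0,26,0,0,0,0.085],[0,0,26,0,0,0,0.085],[0,0,26,0,0,0,0.085],[0,0,26,0,0,0,0.085],[0,0,26,0,0,0,0.085]])

```text
clock: 2.7
position: [0.5559, 0.0629, 0.2302]
ee_rot: [-0.515, 0.857, 0.0, -0.0]
ft_force: [-0.2, 0.5, -0.2]
grip_width: 0.995
```

Run:
```python
from h import *
plan([.556,.0605,.15],-118.5)
p=cams.camera_params("wrist");im=cams.camera("wrist");print(p)
cv2.imwrite("pics/w1.png",im[:,:,::-1])
print("nut expected px",proj(p,[.556,.0605,.16],True))
```

```text
t 2.7 pos [0.5559 0.0629 0.2302] yaw -118.02 F [-0.2  0.5 -0.2] T [-0.   -0.06  0.01] j [-0.77  0.21  0.66  1.67 -0.13  1.31 -2.14] w 0.995
rot [ 0.  -0.   0.5] shift [ 0.0021 -0.0012  0.0802]
{'fx': 309.70691628693146, 'fy': 309.70691628693146, 'cx': 315.75598195113037, 'cy': 200.22208573862522, 'xyz': array([0.61489097, 0.03061322, 0.37307621]), 'rotation': array([ 0.06917389, -0.11618762,  0.84949254, -0.50997826])}
nut expected px (np.float64(317.8780385416462), np.float64(209.27318563831548))
```

View pics/w1.png

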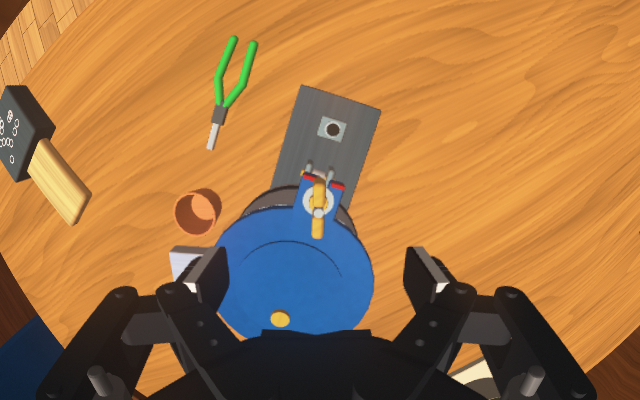

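The wrist view shows the wing bar almost vertical in the picture, with ends near (319,180) and (317,236), the bolt end at (318,212) and the red posts at (308,175) and (337,187). I cast rays to refine.

Run:
```python
from h import *
p=cams.camera_params("wrist")
print(p["xyz"])
for u,v,z in((318,213,.167),(319,180,.16),(317,237,.165),(308,175,.132),(337,187,.132)):print(onz(p,u,v,z,True))
im=cv2.imread("pics/w1.png")[:,:,::-1].copy()
b=mask(im,(12,120,90),(30,255,255));b[:170]=0;b[240:]=0;b[:,:300]=0;b[:,340:]=0
ys,xs=np.nonzero(b);print(len(xs),xs.mean(),ys.mean(),cv2.fitLine(np.c_[xs,ys].astype(np.float32),2,0,.01,.01).ravel())
a=onz(p,319,185,.165,True)-onz(p,317.5,230,.165,True);print(np.degrees(np.arctan2(a[1],a[0])))
```

```text
[0.61488305 0.03053062 0.37311758]
[0.55550369 0.06069863 0.167     ]
[0.57464365 0.04968364 0.16      ]
[0.53910038 0.07021499 0.165     ]
[0.57703818 0.05798592 0.132     ]
[0.55754014 0.04215972 0.132     ]
656 317.6493902439024 204.4390243902439 [ 2.8546574e-03 -9.9999595e-01  3.1764938e+02  2.0443903e+02]
-29.793239728209045
```

Call:
move_arm(moves=[[0,0,1,0.0021,-0.0007,0.04,0.085],[0,0,1,0.0021,-0.0007,0.07,0.085],[0,0,1,0.0021,-0.0007,0.087,0.06],[0,0,1,0.0021,-0.0007,0.087,0.03],[0,0,1,0.0021,-0.0007,0.087,0.02],[0,0,1,0.0021,-0.0007,0.087,0.0],[0,0,1,0.0021,-0.0007,0.087,0.0],[0,0,1,0.0021,-0.0007,0.087,0.0],[0,0,1,0.0021,-0.0007,0.087,0.0],[0,0,1,0.0021,-0.0007,0.087,0.0]], grip_force=50)

```text
clock: 3.75
position: [0.5563, 0.0609, 0.1442]
ee_rot: [-0.506, 0.863, -0.0, 0.001]
ft_force: [1.3, 0.7, 6.7]
grip_width: 0.092
```

Run:
```python
from h import *
plan([.5555,.0607,.143],-119)
```

```text
t 3.75 pos [0.5563 0.0609 0.1442] yaw -119.23 F [1.3 0.7 6.7] T [ 0.01  0.16 -0.38] j [-0.74  0.29  0.65  1.78 -0.19  1.14 -2.11] w 0.092
rot [-0.1  0.1 -0.2] shift [0.0006 0.0006 0.0012]
```

Call:
move_arm(moves=[[0,0,-7,0,0,-0.0002,0],[0,0,-14,0,0,-0.0005,0],[0,0,-21,0,0,-0.0007,0],[0,0,-28,0,0,-0.0009,0],[0,0,-35,0,0,-0.0012,0],[0,0,-42,0,0,-0.0014,0],[0,0,-49,0,0,-0.0016,0],[0,0,-56,0,0,-0.0019,0],[0,0,-63,0,0,-0.0021,0],[0,0,-63,0,0,-0.0021,0]])

```text
clock: 4.75
position: [0.5563, 0.0608, 0.1464]
ee_rot: [0.883, -0.469, 0.001, -0.001]
ft_force: [-0.4, 0.3, 6.7]
grip_width: 0.091
```

Run:
```python
from h import *
plan([.5555,.0607,.145],45)
p=cams.camera_params("wrist");im=cams.camera("wrist")
u,v=map(int,proj(p,[.5555,.0607,.16],True));print(u,v)
cv2.imwrite("pics/w2.png",cv2.resize(im[v-60:v+50,u-70:u+70,::-1],None,fx=4,fy=4))
```

```text
t 4.75 pos [0.5563 0.0608 0.1464] yaw -55.98 F [-0.4  0.3  6.7] T [ 0.07  0.09 -0.1 ] j [-0.61  0.26  0.48  1.77 -0.13  1.14 -1.06] w 0.091
rot [-1.00e-01 -1.00e-01 -1.01e+02] shift [-0.0004  0.0007  0.0014]
315 265
```

View pics/w2.png

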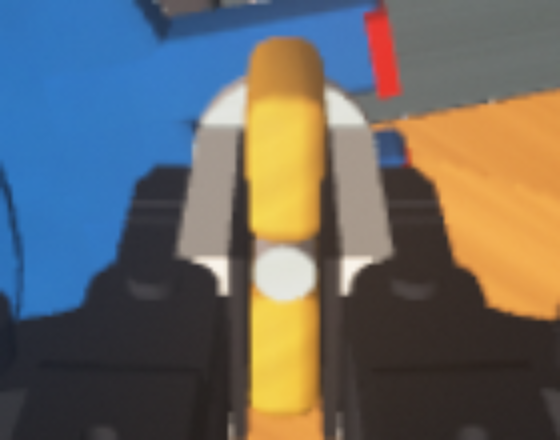

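The bar has turned with the jaws, lying straight between the pads with the bolt end at the crop's centre. I continue turning, another 101° in all.

Call:
move_arm(moves=[[0,0,-7,0,0,-0.0002,0],[0,0,-14,0,0,-0.0005,0],[0,0,-21,0,0,-0.0007,0],[0,0,-28,0,0,-0.0009,0],[0,0,-35,0,0,-0.0012,0],[0,0,-42,0,0,-0.0014,0],[0,0,-49,0,0,-0.0016,0],[0,0,-56,0,0,-0.0019,0],[0,0,-63,0,0,-0.0021,0],[0,0,-63,0,0,-0.0021,0]])

```text
clock: 5.8
position: [0.5563, 0.0608, 0.1485]
ee_rot: [0.998, 0.061, 0.001, -0.0]
ft_force: [-0.4, 0.5, 6.5]
grip_width: 0.094
```

Call:
move_arm(moves=[[0,0,-7,0,0,-0.0002,0],[0,0,-14,0,0,-0.0005,0],[0,0,-21,0,0,-0.0007,0],[0,0,-28,0,0,-0.0009,0],[0,0,-35,0,0,-0.0012,0],[0,0,-38,0,0,-0.0013,0],[0,0,-38,0,0,-0.0013,0]])

```text
clock: 6.5
position: [0.5563, 0.0608, 0.1497]
ee_rot: [0.924, 0.382, 0.001, -0.0]
ft_force: [-0.3, 0.8, 5.4]
grip_width: 0.087
```

Run:
```python
from h import *
plan([.5555,.0607,.145],45)
```

```text
t 6.5 pos [0.5563 0.0608 0.1497] yaw 44.88 F [-0.3  0.8  5.4] T [ 0.07  0.05 -0.16] j [-0.41  0.25  0.26  1.76 -0.07  1.14  0.65] w 0.087
rot [ 0.  -0.1 -0.1] shift [-0.0006 -0.0005  0.0047]
```

The nut has turned 164° (2.86 rad), which lifts the washer at least 5.5 mm and clears any keeper height. The tool's y is now the outward direction. I release, rise, shut the fingers and go down inward of the bar.

Call:
move_arm(moves=[[0,0,0,0,0,0,0.05],[0,0,0,0,0,0,0.05],[0,0,0,0,0,0,0.05],[0,0,0,0,0,-0.03,0.05],[0,0,0,0,0,-0.05,0.05],[0,0,0,0,-0.043,-0.05,0.02],[0,0,0,0,-0.043,-0.05,0],[0,0,0,0,-0.043,-0.05,0],[0,0,0,0,-0.043,-0.05,0],[0,0,0,0,-0.043,-0.05,0]], grip_force=50)

```text
clock: 7.5
position: [0.5256, 0.0904, 0.1985]
ee_rot: [0.925, 0.38, -0.0, 0.0]
ft_force: [0.6, -0.3, -0.0]
grip_width: 0.004
```

Run:
```python
from h import *
plan([.5555,.0607,.154],44.5)
p=cams.camera_params("wrist");im=cams.camera("wrist")
cv2.imwrite("pics/w3.png",im[:,:,::-1])
q=cams.camera_params("side");im=cams.camera("side");u,v=map(int,proj(q,[.5555,.0607,.15]))
cv2.imwrite("pics/s3.png",cv2.resize(im[v-40:v+60,u-60:u+60,::-1],None,fx=5,fy=5))
a=cv2.imread("pics/w3.png")[100:400,120:520];b=cv2.resize(cv2.imread("pics/s3.png"),(360,300))
cv2.imwrite("pics/ws3.png",np.hstack([a,b]))
print(proj(p,[.5555,.0607,.167],True))
```

```text
t 7.5 pos [0.5256 0.0904 0.1985] yaw 44.71 F [ 0.6 -0.3 -0. ] T [ 0.01  0.   -0.02] j [-0.47  0.15  0.24  1.76 -0.04  1.24  0.56] w 0.004
rot [0.  0.  0.2] shift [0.0003 0.0421 0.0445]
(np.float64(317.5524154619252), np.float64(290.91138308269524))
```

View pics/ws3.png

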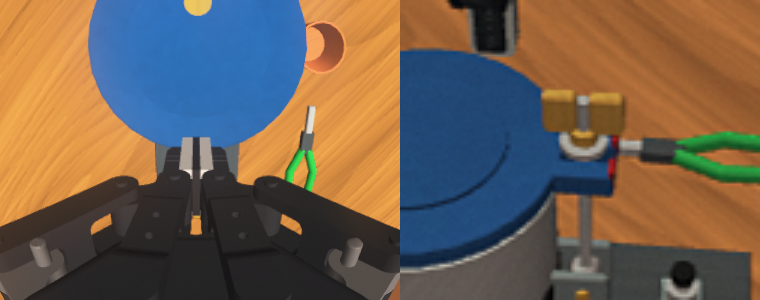

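The right crop shows the bar radial and raised above the washer, and the shut fingertips above the lid, inward of the bar. I go down and advance to feel the contact.

Call:
move_arm(moves=[[0,0,0,0,0,0.025,0],[0,0,0,0,0,0.0435,0],[0,0,0,0,0.005,0.0435,0],[0,0,0,0,0.007,0.0435,0],[0,0,0,0,0.007,0.0435,0]])

```text
clock: 8.1
position: [0.5313, 0.0858, 0.1564]
ee_rot: [0.925, 0.38, 0.001, 0.0]
ft_force: [0.4, 0.1, -0.8]
grip_width: -0.002
```

Call:
move_arm(moves=[[0,0,0,0,0.001,0,0],[0,0,0,0,0.002,0,0],[0,0,0,0,0.003,0,0],[0,0,0,0,0.004,0,0],[0,0,0,0,0.005,0,0],[0,0,0,0,0.006,0,0]])

```text
clock: 8.7
position: [0.5344, 0.0823, 0.1554]
ee_rot: [0.925, 0.381, -0.0, -0.0]
ft_force: [-2.5, 0.9, 0.6]
grip_width: -0.0
```

Call:
move_arm(moves=[[0,0,0,0,0.001,0,0],[0,0,0,0,0.002,0,0],[0,0,0,0,0.003,0,0],[0,0,0,0,0.004,0,0]])

```text
clock: 9.1
position: [0.5374, 0.0792, 0.1554]
ee_rot: [0.925, 0.381, 0.0, -0.0]
ft_force: [-1.3, 1.5, 1.9]
grip_width: -0.002
```

Call:
move_arm(moves=[[0,0,0,0,0.001,0,0],[0,0,0,0,0.002,0,0],[0,0,0,0,0.003,0,0],[0,0,0,0,0.004,0,0]])

```text
clock: 9.5
position: [0.5402, 0.0763, 0.1553]
ee_rot: [0.925, 0.381, 0.0, -0.0]
ft_force: [-1.1, 2.0, 1.5]
grip_width: -0.002
```

Call:
move_arm(moves=[[0,0,0,0,0.001,0,0],[0,0,0,0,0.002,0,0],[0,0,0,0,0.003,0,0],[0,0,0,0,0.004,0,0]])

```text
clock: 9.9
position: [0.543, 0.0734, 0.1553]
ee_rot: [0.925, 0.381, 0.0, -0.0]
ft_force: [-0.5, 0.8, 0.9]
grip_width: 0.0
```

Under 2 N so far, so nothing is jamming. I continue through the keeper zone.

Call:
move_arm(moves=[[0,0,0,0,0.0015,0,0],[0,0,0,0,0.003,0,0],[0,0,0,0,0.0045,-0.0003,0],[0,0,0,0,0.006,-0.0006,0]])

```text
clock: 10.3
position: [0.5472, 0.0692, 0.1557]
ee_rot: [0.925, 0.381, -0.0, -0.0]
ft_force: [-1.1, 1.8, -1.1]
grip_width: 0.003
```

Call:
move_arm(moves=[[0,0,0,0,0.0015,-0.0003,0],[0,0,0,0,0.003,-0.0006,0],[0,0,0,0,0.0045,-0.0009,0],[0,0,0,0,0.006,-0.0009,0]])

```text
clock: 10.7
position: [0.5514, 0.0649, 0.1568]
ee_rot: [0.925, 0.381, -0.0, -0.0]
ft_force: [-0.1, 1.6, -0.8]
grip_width: -0.004
```

Call:
move_arm(moves=[[0,0,0,0,0.003,0,0],[0,0,0,0,0.006,0,0],[0,0,0,0,0.009,0.0004,0],[0,0,0,0,0.012,0.0008,0],[0,0,0,0,0.015,0.0014,0],[0,0,0,0,0.018,0.002,0],[0,0,0,0,0.021,0.0025,0],[0,0,0,0,0.024,0.003,0]])

```text
clock: 11.5
position: [0.5685, 0.0477, 0.1538]
ee_rot: [0.925, 0.381, 0.0, -0.0]
ft_force: [-0.3, 0.8, 1.1]
grip_width: -0.003
```

```bash
cat >> h.py <<'E'
def corner():
    o=manip.get_obs();d=o["position"]-[.5555,.0607,0];print("corner out",round(1e3*(d[:2]@[.701,-.713])+9.2,1),"z",round(1e3*d[2],1),"F",o["ft_force"].round(1))
E
python3 -c "
from h import *
plan([.5555,.0607,.154],44.5);corner()"
```

```text
t 11.5 pos [0.5685 0.0477 0.1538] yaw 44.78 F [-0.3  0.8  1.1] T [ 0.15  0.19 -0.02] j [-0.39  0.27  0.27  1.72 -0.08  1.16  0.68] w -0.003
rot [ 0.  -0.   0.3] shift [-0.0001 -0.0184 -0.0002]
corner out 27.6 z 153.8 F [-0.3  0.8  1.1]
```

Call:
move_arm(moves=[[0,0,0,0,0.006,0.0015,0],[0,0,0,0,0.0117,0.0033,0],[0,0,0,0,0.0174,0.0055,0],[0,0,0,0,0.023,0.0079,0],[0,0,0,0,0.0285,0.0106,0],[0,0,0,0,0.0338,0.0134,0],[0,0,0,0,0.039,0.0167,0],[0,0,0,0,0.044,0.02,0],[0,0,0,0,0.044,0.02,0]])

```text
clock: 12.4
position: [0.5995, 0.0159, 0.1332]
ee_rot: [0.925, 0.381, -0.0, 0.0]
ft_force: [0.3, 0.4, 0.4]
grip_width: 0.001
```

Run:
```python
from h import *
corner()
q=cams.camera_params("side");im=cams.camera("side");u,v=map(int,proj(q,[.59,.03,.11]))
cv2.imwrite("pics/s4.png",cv2.resize(im[v-60:v+70,u-90:u+90,::-1],None,fx=4,fy=4))
print(u,v)
```

```text
corner out 71.9 z 133.2 F [0.3 0.4 0.4]
360 226
```

View pics/s4.png

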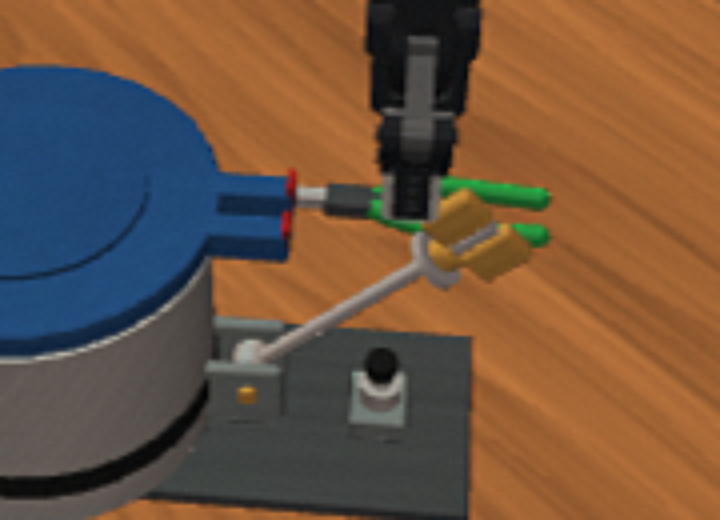

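The side view shows the bolt swung about 0.8 rad, clear of the red posts, with the fingertip on the nut's inner wing and the rest pin below. I continue down along the arc.

Call:
move_arm(moves=[[0,0,0,0,0.004,0.002,0],[0,0,0,0,0.007,0.0035,0],[0,0,0,0,0.01,0.0055,0],[0,0,0,0,0.013,0.0082,0],[0,0,0,0,0.016,0.0109,0],[0,0,0,0,0.019,0.0138,0],[0,0,0,0,0.0207,0.0157,0],[0,0,0,0,0.0207,0.0157,0]])

```text
clock: 13.25
position: [0.614, 0.0016, 0.1178]
ee_rot: [0.925, 0.381, -0.0, 0.0]
ft_force: [0.7, 0.3, -0.2]
grip_width: 0.001
```

Call:
move_arm(moves=[[0,0,0,0,0.0017,0.0018,0],[0,0,0,0,0.0034,0.0036,0],[0,0,0,0,0.005,0.0055,0],[0,0,0,0,0.0065,0.0075,0],[0,0,0,0,0.0065,0.0075,0]])

```text
clock: 13.75
position: [0.6186, -0.0028, 0.1103]
ee_rot: [0.925, 0.381, -0.0, 0.0]
ft_force: [-0.8, -0.1, -0.4]
grip_width: -0.004
```

Run:
```python
from h import *
corner()
q=cams.camera_params("side");im=cams.camera("side");u,v=360,226
cv2.imwrite("pics/s5.png",cv2.resize(im[v-60:v+70,u-90:u+90,::-1],None,fx=4,fy=4))
```

```text
corner out 98.7 z 110.3 F [-0.8 -0.1 -0.4]
```

View pics/s5.png

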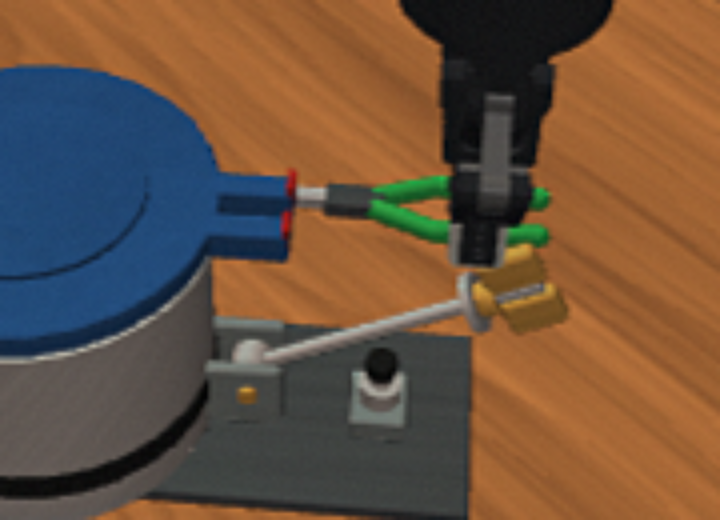

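The bolt is at about 1.1 rad and the shank is still roughly 10 mm above the rubber cap. I lower in small steps, watching the force.

Call:
move_arm(moves=[[0,0,0,0,0.0013,0.002,0],[0,0,0,0,0.0026,0.004,0],[0,0,0,0,0.0038,0.006,0],[0,0,0,0,0.005,0.008,0]])

```text
clock: 14.2
position: [0.6222, -0.0063, 0.1025]
ee_rot: [0.925, 0.381, 0.0, 0.0]
ft_force: [0.5, 0.3, 2.4]
grip_width: -0.002
```

Call:
move_arm(moves=[[0,0,0,0,0.0006,0.001,0],[0,0,0,0,0.0012,0.002,0],[0,0,0,0,0.0018,0.003,0]])

```text
clock: 14.5
position: [0.6233, -0.0075, 0.0995]
ee_rot: [0.925, 0.381, 0.0, -0.0]
ft_force: [0.2, -0.8, 0.7]
grip_width: -0.002
```

Call:
move_arm(moves=[[0,0,0,0,0.0006,0.001,0],[0,0,0,0,0.0012,0.002,0],[0,0,0,0,0.0018,0.003,0]])

```text
clock: 14.8
position: [0.6246, -0.0087, 0.0965]
ee_rot: [0.925, 0.381, 0.0, -0.0]
ft_force: [0.2, -0.2, 1.8]
grip_width: -0.006
```

Call:
move_arm(moves=[[0,0,0,0,0.0005,0.001,0],[0,0,0,0,0.001,0.002,0]])

```text
clock: 15.0
position: [0.6253, -0.0094, 0.0945]
ee_rot: [0.925, 0.381, 0.0, -0.0]
ft_force: [0.3, -0.2, 0.8]
grip_width: -0.003
```

Call:
move_arm(moves=[[0,0,0,0,0.0005,0.001,0],[0,0,0,0,0.001,0.002,0]])

```text
clock: 15.2
position: [0.626, -0.0101, 0.0925]
ee_rot: [0.925, 0.381, 0.0, -0.0]
ft_force: [-0.1, 0.1, 1.0]
grip_width: -0.001
```

Call:
move_arm(moves=[[0,0,0,0,0.0004,0.001,0],[0,0,0,0,0.0008,0.002,0]])

```text
clock: 15.4
position: [0.6265, -0.0107, 0.0905]
ee_rot: [0.925, 0.381, 0.0, -0.0]
ft_force: [0.2, -0.4, 0.5]
grip_width: -0.002
```

Call:
move_arm(moves=[[0,0,0,0,0.0004,0.001,0],[0,0,0,0,0.0004,0.001,0]])

```text
clock: 15.6
position: [0.6267, -0.011, 0.0894]
ee_rot: [0.925, 0.381, -0.0, -0.0]
ft_force: [0.6, -0.6, 0.5]
grip_width: 0.001
```

Call:
move_arm(moves=[[0,0,0,0,0.0004,0.001,0],[0,0,0,0,0.0004,0.001,0]])

```text
clock: 15.8
position: [0.627, -0.0113, 0.0884]
ee_rot: [0.925, 0.381, -0.0, -0.0]
ft_force: [-0.1, -0.2, 0.1]
grip_width: 0.002
```

Run:
```python
from h import *
corner()
q=cams.camera_params("side");im=cams.camera("side");u,v=360,226
cv2.imwrite("pics/s6.png",cv2.resize(im[v-30:v+60,u-60:u+60,::-1],None,fx=6,fy=6))
```

```text
corner out 110.7 z 88.4 F [-0.1 -0.2  0.1]
```

View pics/s6.png

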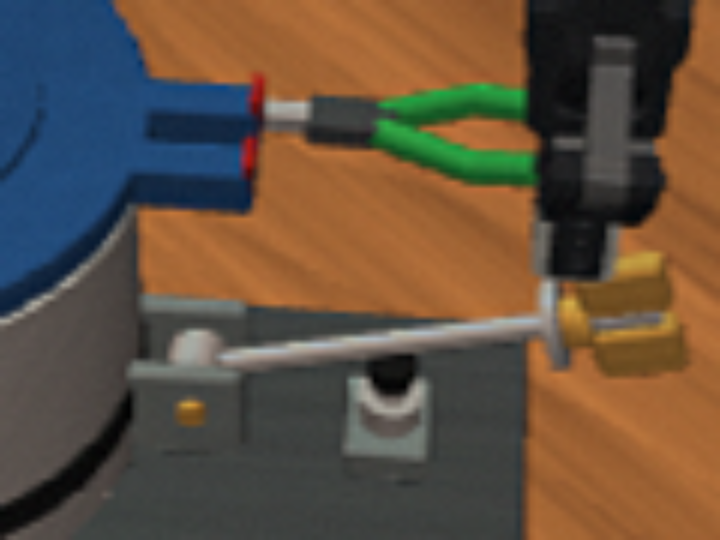

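The shank is just above or touching the cap (crop about (395,350)). I continue in 1 mm steps until the force rises.

Call:
move_arm(moves=[[0,0,0,0,0.0003,0.001,0],[0,0,0,0,0.0003,0.001,0]])

```text
clock: 16.05
position: [0.6273, -0.0115, 0.0875]
ee_rot: [0.925, 0.381, -0.0, -0.0]
ft_force: [0.0, -1.0, -0.4]
grip_width: -0.0
```

Call:
move_arm(moves=[[0,0,0,0,0.0003,0.001,0],[0,0,0,0,0.0003,0.001,0]])

```text
clock: 16.25
position: [0.6275, -0.0117, 0.0865]
ee_rot: [0.925, 0.381, 0.0, 0.0]
ft_force: [-0.3, 0.9, 0.9]
grip_width: 0.002
```

Call:
move_arm(moves=[[0,0,0,0,0.0003,0.001,0],[0,0,0,0,0.0003,0.001,0]])

```text
clock: 16.45
position: [0.6277, -0.0119, 0.0855]
ee_rot: [0.925, 0.381, 0.0, -0.0]
ft_force: [1.0, -0.6, 0.1]
grip_width: 0.003
```

Call:
move_arm(moves=[[0,0,0,0,0.0003,0.001,0],[0,0,0,0,0.0003,0.001,0]])

```text
clock: 16.65
position: [0.628, -0.0122, 0.0845]
ee_rot: [0.925, 0.381, 0.0, 0.0]
ft_force: [0.3, -0.6, 1.3]
grip_width: -0.002
```

Call:
move_arm(moves=[[0,0,0,0,0.0003,0.001,0],[0,0,0,0,0.0003,0.001,0]])

```text
clock: 16.85
position: [0.6283, -0.0124, 0.0837]
ee_rot: [0.925, 0.381, 0.0, 0.0]
ft_force: [0.6, -1.2, 1.3]
grip_width: 0.001
```

Call:
move_arm(moves=[[0,0,0,0,0.0003,0.001,0],[0,0,0,0,0.0003,0.001,0]])

```text
clock: 17.05
position: [0.6286, -0.0126, 0.0829]
ee_rot: [0.925, 0.381, 0.0, 0.0]
ft_force: [-0.7, -0.8, 5.3]
grip_width: -0.0
```

Run:
```python
from h import *
corner()
q=cams.camera_params("side");im=cams.camera("side");u,v=360,226
cv2.imwrite("pics/s7.png",cv2.resize(im[v-15:v+45,u-35:u+65,::-1],None,fx=8,fy=8,interpolation=cv2.INTER_CUBIC))
```

```text
corner out 112.7 z 82.9 F [-0.7 -0.8  5.3]
```

View pics/s7.png

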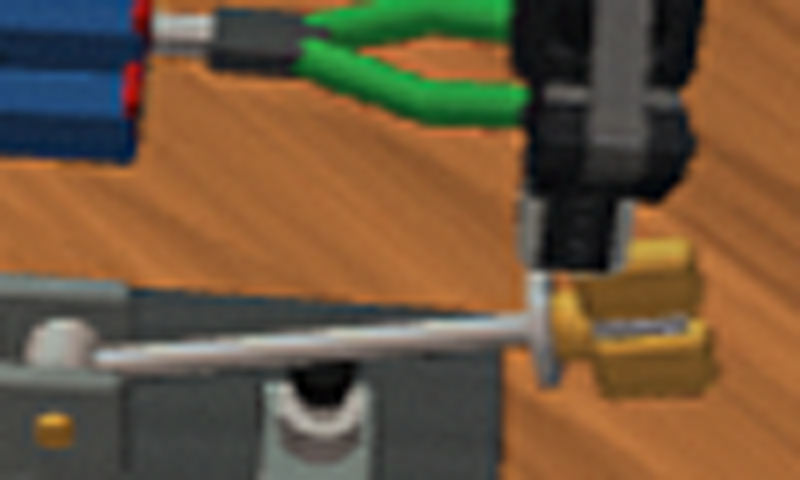

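The shank now lies on the black cap (crop (325,365)), and Fz has risen to 5 N with the arm lagging, which means contact. One hold plus a 0.4 mm press will confirm it.

Call:
move_arm(moves=[[0,0,0,0,0,0,0],[0,0,0,0,0,0.0004,0],[0,0,0,0,0,0.0004,0]])

```text
clock: 17.4
position: [0.6287, -0.0127, 0.0826]
ee_rot: [0.925, 0.381, 0.0, 0.0]
ft_force: [-1.1, -0.9, 6.1]
grip_width: 0.001
```

Call:
move_arm(moves=[[0,0,0,0,0,0,0],[0,0,0,0,0,0,0]])

```text
clock: 17.6
position: [0.6286, -0.0127, 0.0826]
ee_rot: [0.925, 0.381, 0.0, 0.0]
ft_force: [-1.1, -1.1, 6.1]
grip_width: 0.003
```

Contact is confirmed: a steady 6 N with 0.7 mm lag, about 13 N at the pin. I back off straight up, gently.

Call:
move_arm(moves=[[0,0,0,0,0,-0.0005,0],[0,0,0,0,0,-0.001,0],[0,0,0,0,0,-0.002,0],[0,0,0,0,0,-0.005,0],[0,0,0,0,0,-0.015,0],[0,0,0,0,0,-0.04,0],[0,0,0,0,0,-0.08,0],[0,0,0,0,0,-0.1,0],[0,0,0,0,0,-0.1,0],[0,0,0,0,0,-0.1,0]])

```text
clock: 18.6
position: [0.6284, -0.0124, 0.1826]
ee_rot: [0.925, 0.381, 0.0, -0.0]
ft_force: [0.4, 0.1, -0.8]
grip_width: -0.001
```

Run:
```python
from h import *
corner()
q=cams.camera_params("side");im=cams.camera("side");u,v=360,226
a=cv2.resize(im[v-15:v+45,u-35:u+65,::-1],None,fx=8,fy=8,interpolation=cv2.INTER_CUBIC);cv2.imwrite("pics/s8.png",a)
b=cv2.imread("pics/s7.png");d=cv2.absdiff(a,b)
print("shank/nut change",d[300:,:].mean(), d[300:,:].max())
```

```text
corner out 112.4 z 182.6 F [ 0.4  0.1 -0.8]
shank/nut change 2.4086018518518517 62
```

View pics/s8.png

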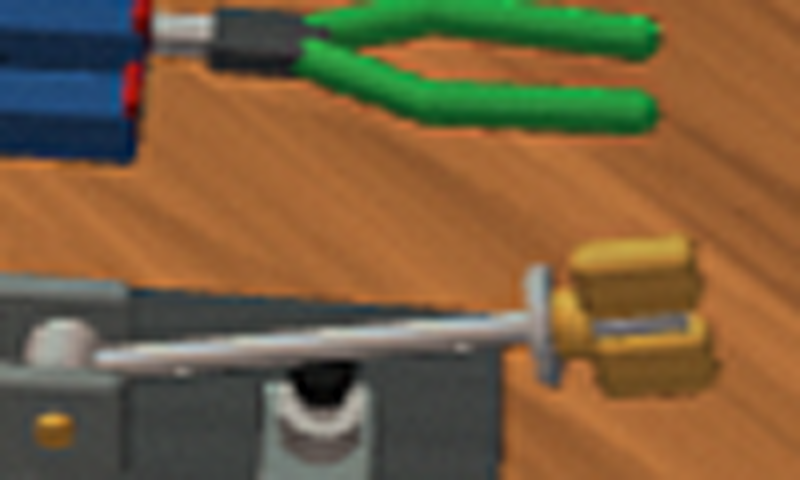

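With the fingers withdrawn, the bolt has stayed on the cap (crop (325,365)), the nut is still on it and the pliers have not moved. I hand in.

```bash
python3 -c "
from workcell import manip
print(manip.hand_in())"
```

```text
the job is handed in; nothing more can be done
None
```

The lid is released and the job is handed in at about 18.6 s of the 72 s allowed. The hand-in gave no verdict.

- **Nut:** I gripped the wing nut and turned it 164° (2.86 rad), which lifts the washer about 5.5 mm. That clears the posts at any height they could be set to. The nut is still on the bolt.
- **Swing:** I pushed the bolt outward with shut fingers. End-of-move forces stayed at about 2.5 N through the keeper zone, with no sign of jamming.
- **Rest:** I lowered the bolt in 1 mm steps until the force settled at 6 N, which I estimate as about 13 N at the pin. Then I withdrew straight up.
- **Last check:** The final side picture shows the shank lying on the rubber cap at about 1.3 rad, unmoved after I let go. In that picture the pliers have not shifted.
- **Not checked:** I have no force reading at the pin since withdrawing, so the contact there is judged from the picture only. I did not re-check the cup and the bench block at the end; the arm stayed clear of both.

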